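Stand the marker in its holder and snap its cap on

ROBOT

A 6-joint arm with a two-finger parallel gripper is mounted at the origin on a cart in front of the work surface, level with it; the furniture and walls round the work are solid. World frame = base frame: x ahead of the robot, y to its left, z up, the work surface at z = 0. Lengths are in mm, angles in rad, forces in N, time in s.
With the tool pointing down it reaches from about 350 to 975 mm from the base axis. Payload 7.1 kg.
Tool frame: the origin (TCP) lies at the very end of the fingers, on their centre line; the grasp point (between the pads) lies 19 mm behind it; z points along the fingers, y is the line along which they close (so a half turn about z gives the same grasp; the last joint's range is limited). The gripper opens to 88 mm and grips with 3 to 60 N. Pads are 20 mm wide; open, the fingers measure 115 mm over their backs; the gripper's body (75 mm by 178 mm) begins 61 mm behind the grasp point.
Start: joints at [1.118, 0.423, 1.63, -0, 1.089, -0.019], TCP at [262.669, 567.107, 222.675] pointing down, gripper open.
Joint ranges: [-3, 3], [-0.9, 2.11], [0.09, 2.58], [-1.31, 4.45], [0.11, 2.69], [-2.54, 2.54]. Speed limits (rad/s): [2.39, 2.39, 3.01, 3.14, 3.14, 3.14].

INTERFACE

Orientations are given as a rotation vector (axis times angle).
In Python, from workcell import * gives the robot as it stands.
- The arm moves only by the tool step_arm, never from a script. Its argument "deltas" is a list of rows, each a list of 3 entries, a list of its own where there are three numbers: the shift along the tool's x, y, z in units of 300 mm (1.0 is 300 mm), then the turn, a rotation vector about the tool's x, y, z in units of 1.5 rad (1.0 is 1.5 rad), then the gripper command: -1 is shut, 1 is fully open, values between are in proportion. In form: [[[dx, dy, dz], [rx, ry, rz], gripper], ...]. A call has 1 to 20 rows; each row is the pose to reach, as a shift and turn from the pose commanded when the call began, along the tool's axes at that moment; what a row does not reach only later rows make up. A row lasts 1/12 s, in which the tool goes at most 41.7 mm and 7.16 degrees, less where a joint would pass 70% of its speed; a pose out of reach is approached as far as the arm can. A call with a number of a shift or a turn outside -1 to 1 is refused whole. A call with a gripper value outside its range is refused whole. The fingers move at their own pace and stop on an object; the grip force is fixed at half the most. Time passes only in rows, so rows that repeat a pose let the fingers close. It gives the time, the measured TCP pose, the force, the opening and the grip force at its end, in the units of the state.
- get_obs(): the state, without advancing time (a new reading comes with each control period).
- get_image(name): name is "scene" or "top"; returns a dict with "pixels" (400x640x3 uint8, red, green, blue), "fx", "fy", "cx", "cy" (pixels), "T" (4x4, takes a point from camera to world coordinates). Camera axes: x right, y down, z forward; pixel columns grow to the right and rows downward; lengths in mm; the calibration is good to about 2 mm. A picture is of the moment at which its call begins. There is no depth.
- close_job(): hands the job in; it is judged then, once.
The state is a dict: "t": time; "qpos": joint angles; "qvel": joint speeds; "joint_torque": joint torques, N m; "ee_pos": TCP position; "orientation": TCP orientation; "ft_force": force on the tool from outside, world axes, zero at the start; "moment": the same for the moment, N m; "width": finger opening in mm; "grasp_force": force on a finger pad.
Only numpy, scipy, OpenCV 4.12 (cv2) and the standard library are available. Lean on these libraries where they do the work, as an engineer would, in place of code of your own. Each camera call takes 0.05 s, during which the arm holds its last target. There are 200 camera calls.

TASK

Put the uncapped red marker away: drop it tail-down into the hole of the grey marker stand and let go of it, then take the red cap and press it down over the marker's tip until it clicks and sits fully home against the barrel. Do not let go at the end: finish while still holding the cap and firmly pressing it down. Leave the blue cap where it is.

Things in the scene. Friction and masses are not known exactly. Their poses are not given: they have to be found in the camera images.
- stand_mouth (a point): centre of the hole's mouth in the top face of the fixed marker stand, z up. The stand is a grey block 70 x 70 mm on a black foot 94 x 94 x 10 mm, top face 50 mm above the table; its one blind round hole is 27 mm wide and 40 mm deep (floor 10 mm above the table), with a 3 mm chamfer at the mouth
- marker_centre (a point): middle of the barrel of the loose fat marker, white with a red band, that starts standing on its tail on the table, tip up; z runs along it to the tip. Barrel 24 mm in diameter and 100 mm long (this point is 50 mm above the tail and 50 mm below the flat shoulder), then a neck 12 mm in diameter and 13 mm high with four small sprung beads, then a cone and nib: 127 mm overall. In the stand 60 mm of barrel stands above the top face. About 80 g
- marker_shoulder (a point): centre of the flat shoulder at the top end of the marker's barrel, on which the cap's mouth rests when it is home. Cap pushing: the beads (7.6 mm above the shoulder) begin to resist when the cap's mouth is about 8 mm above the shoulder, the push rises to roughly 5 to 10 N, drops suddenly 3 to 5 mm above the shoulder (the click), then the cap stops hard on the shoulder
- cap_red_centre (a point): middle, half-way up, of the loose red snap cap: a round cap 25 mm in diameter and 44 mm high that starts standing mouth-down on the table, z up (a 3 mm pocket clip on its side never gets in the way of a grip). Its mouth, 15 mm wide inside, is 22 mm below this point and its closed top 22 mm above. About 20 g
- cap_blue_centre (a point): middle of an equal cap in blue, which belongs to another marker and is to be left alone
- marker_tail (a point): centre of the flat tail end of the marker (the end that goes down into the hole)
- cap_red_mouth (a point): centre of the open lower rim of the red cap
- marker: the marker itself, origin at the centre of its tail end, z to the tip
- stand: the stand itself, fixed, origin at the centre of its underside on the table, its sides along its own x and y, turned by up to 35 degrees
- cap_red: the red cap itself, origin at the centre of its open rim, z to its closed top
Not all that is in view belongs to the job. What is shaped like the stand but pink or purple is not meant.

How it is judged (in metres and radians):
On the way, in this order (a step that is already met when the one before it is completed fails the run):
1. the marker stands tail-down on the floor of the stand's hole and the fingers have let go of it (z of marker_tail in the frame of stand_mouth below -0.036 m and horizontal distance between marker_tail and stand_mouth below 0.006 m and angle between marker's own z axis and vertical below 0.15 rad and contact force between the fingers and marker below 0.05 N), for 0.2 s.
2. the red cap has clicked over the beads and sits home on the marker's shoulder (z of cap_red_mouth in the frame of marker_shoulder below 0.002 m and distance between cap_red_mouth and marker_shoulder below 0.004 m and angle between the z axis of cap_red and the z axis of marker, either way round below 0.12 rad), for 0.2 s.
At the end, for the whole second after the job is handed in: marker tail-down in the hole: tail within 4 mm of the floor, 6 mm of the axis, tilt under 0.15 rad; red cap on it: rim within 2 mm of the shoulder, 4 mm of its centre, aligned within 0.12 rad; fingers still on the cap, marker pushed into the stand with over 3 N (all of step 2 and z of marker_tail in the frame of stand_mouth below -0.036 m and horizontal distance between marker_tail and stand_mouth below 0.006 m and angle between marker's own z axis and vertical below 0.15 rad and contact force between the fingers and cap_red above 0.5 N and contact force between marker and stand above 3 N); the arm keeps its last pose, push and grip.
It fails at once if the blue cap is moved by more than 20 mm (distance of cap_blue_centre from where it was at the start of the episode above 0.02 m).
It also fails if it takes over 70 s, if anything falls off the work surface, if the arm or the gripper's body presses on something with over 40 N, if the wrist force passes 120 N, or if a joint passes its speed limit or range.

## Working session

There is one attempt and no reset: what is moved stays moved. The work goes in short steps, Python scripts to look and compute and a tool call to move; the robot and the scene stay as the last step left them, time stands still between calls to the robot, and variables do not carry over. Pictures are saved under pics/ and viewed, at most 10 in all, crops included, and the job is handed in when it is done.

Besides the shell and the picture viewer there is one more tool, called as name(argument=value, ...) on one line, values as JSON. step_arm: Moves the arm, as the interface text tells. Its arguments: {"type":"object","properties":{"deltas":{"type":"array","items":{"type":"array"}}},"required":["deltas"]}

```bash
mkdir -p pics
cat > h.py <<'E'
from workcell import *
import numpy as np, cv2
from scipy.spatial.transform import Rotation as R
def snap(n,f=None):
    im=get_image(n)
    if f: cv2.imwrite('pics/'+f,im['pixels'][:,:,::-1])
    return im
def ray(im,u,v):
    T=np.array(im['T']); d=T[:3,:3]@np.array([(u-im['cx'])/im['fx'],(v-im['cy'])/im['fy'],1]); return T[:3,3],d
def onz(im,u,v,z):
    o,d=ray(im,u,v); return o+d*(z-o[2])/d[2]
def proj(im,p):
    T=np.array(im['T']); c=T[:3,:3].T@(np.array(p)-T[:3,3]); return np.array([im['fx']*c[0]/c[2]+im['cx'],im['fy']*c[1]/c[2]+im['cy']])
E
python3 - <<'E'
from h import *
for n in ('scene','top'):
    im=snap(n,n+'0.png'); print(n,np.round(im['T'],3).tolist(),im['fx'],im['cx'],im['cy'])
    hsv=cv2.cvtColor(im['pixels'],cv2.COLOR_RGB2HSV)
    for c,m in (('red',cv2.inRange(hsv,(0,140,60),(6,255,255))|cv2.inRange(hsv,(174,140,60),(180,255,255))),('blue',cv2.inRange(hsv,(100,140,50),(130,255,255)))):
        k,l,s,ce=cv2.connectedComponentsWithStats(m)
        for i in range(1,k):
            if s[i,4]>25: print(n,c,s[i].tolist(),ce[i].round(1))
o=get_obs();print({k:np.round(v,3).tolist() for k,v in o.items()})
E
```

```text
scene [[0.758, -0.344, 0.553, -13.046], [-0.652, -0.382, 0.655, -644.624], [-0.014, -0.858, -0.514, 572.331], [0.0, 0.0, 0.0, 1.0]] 387.47630527823395 318.96484544282026 198.57566379602872
scene red [119, 145, 11, 5, 27] [124.3 147.1]
scene red [535, 159, 11, 8, 63] [540.5 162. ]
scene red [241, 168, 10, 16, 123] [246.  175.2]
scene red [560, 218, 11, 30, 104] [564.8 232.9]
scene red [380, 269, 16, 25, 307] [387.3 281. ]
scene red [343, 348, 85, 52, 1960] [381.1 376.6]
scene blue [328, 119, 12, 5, 38] [333.2 120.5]
scene blue [336, 243, 13, 22, 233] [342.1 253.2]
top [[0.025, -0.978, 0.206, 294.626], [-1.0, -0.025, 0.003, -37.935], [0.003, -0.206, -0.979, 1251.622], [0.0, 0.0, 0.0, 1.0]] 439.3490871478716 328.7021805935 197.68856764973006
top red [254, 7, 4, 11, 39] [255.4  11.4]
top red [419, 11, 10, 13, 100] [423.3  17. ]
top red [473, 70, 13, 11, 101] [478.3  74.9]
top red [474, 88, 13, 23, 193] [479.9  99.1]
top red [220, 217, 7, 9, 35] [223.4 221.5]
top red [411, 224, 14, 11, 106] [417.2 229. ]
top red [29, 291, 8, 16, 68] [ 32.2 298.1]
top red [447, 290, 55, 15, 703] [473.9 296.8]
top blue [154, 33, 17, 18, 221] [162.3  41.2]
top blue [369, 225, 10, 10, 81] [373.3 229.7]
{'t': 0.1, 'qpos': [1.118, 0.424, 1.631, -0.0, 1.089, -0.019], 'qvel': [0.002, -0.003, -0.002, 0.002, -0.0, -0.001], 'joint_torque': [-0.0, -54.561, -27.432, 0.064, 0.019, -0.0], 'ee_pos': [262.47, 566.688, 222.004], 'orientation': [-0.676, -3.068, 0.002], 'ft_force': [0.604, -0.269, 0.484], 'moment': [0.017, -0.046, 0.05], 'grasp_force': 0.0, 'width': 87.955}
```

View pics/scene0.png

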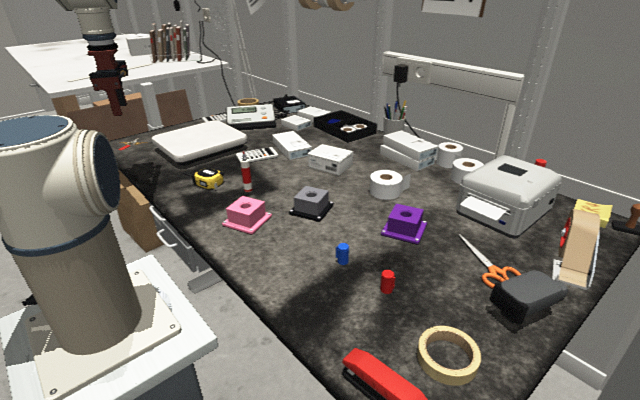

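View pics/top0.png

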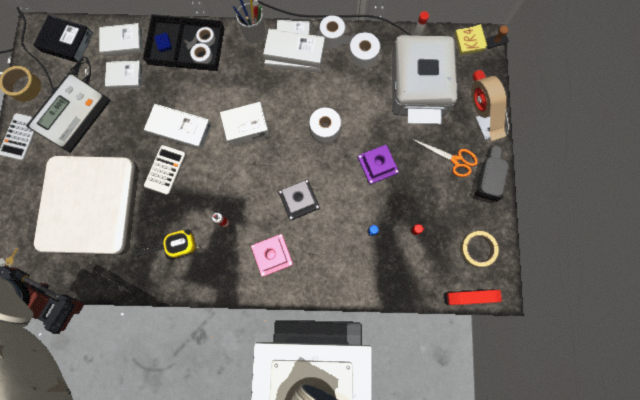

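The scene view shows the marker at (246,175), the grey stand at (311,203), the blue cap at (342,253) and the red cap at (387,281). In the top view they are at (217,217), (298,198), (373,230) and (417,229). I'll measure them now.

Run:
```python
from h import *
S=snap('scene');T=snap('top')
def tri(a,b):
    o1,d1=ray(S,*a);o2,d2=ray(T,*b)
    A=np.c_[d1,-d2];x=np.linalg.lstsq(A,o2-o1,rcond=None)[0];p=o1+d1*x[0];q=o2+d2*x[1]
    return ((p+q)/2).round(1),np.linalg.norm(p-q).round(1)
print('red',tri((387.3,281),(417.2,229)),'blue',tri((342.1,253.2),(373.3,229.7)),'band',tri((246,175.2),(223.4,221.5)))
for z in(22,44): print(z,onz(T,417.8,228.8,z).round(1), onz(T,373.3,229.7,z).round(1))
def crop(im,x,y,w,h,k): return cv2.resize(im['pixels'][y:y+h,x:x+w,::-1],None,fx=k,fy=k,interpolation=cv2.INTER_NEAREST)
a=np.hstack([crop(S,220,140,50,62,6),crop(T,200,195,50,62,6)])
b=np.hstack([crop(S,286,180,50,45,6),crop(T,273,175,50,45,6)])
cv2.imwrite('pics/m1.png',cv2.resize(np.vstack([a,b]),None,fx=.9,fy=.9)[:600])
# stand hole: dark blob; top face
for im,n,(x,y,w,h) in((S,'S',(286,180,50,45)),(T,'T',(273,175,50,45))):
    g=cv2.cvtColor(im['pixels'],cv2.COLOR_RGB2GRAY)[y:y+h,x:x+w]
    m=((g>75)*255).astype('uint8')
    k,l,s,c=cv2.connectedComponentsWithStats(m);i=1+s[1:,4].argmax()
    m=(l==i).astype('uint8');cs,hi=cv2.findContours(m,cv2.RETR_CCOMP,cv2.CHAIN_APPROX_NONE)
    for q,hh in zip(cs,hi[0]):
        if len(q)>4:
            M=cv2.moments(q);r=cv2.minAreaRect(q);print(n,'hole' if hh[3]>=0 else 'out',M['m00'],np.round(r[0],1)+(x,y),np.round(r[1],1),round(r[2],1))
            ctr=np.round(r[0],1)+(x,y)
            print(onz(im,*ctr,50).round(1))
```

```text
red (array([ 468.7, -285.3,   24.7]), np.float64(1.5)) blue (array([ 462.6, -161.1,   24.9]), np.float64(3.9)) band (array([471.2, 252.9,  57.1]), np.float64(1.5))
22 [ 470.3 -288.1   22. ] [ 464.6 -162.6   22. ]
44 [ 467.2 -283.6   44. ] [ 461.5 -160.4   44. ]
S out 2156.0 [310.5 202. ] [44. 49.] 90.0
[521.9  22.8  50. ]
S hole 38.0 [311.  194.5] [10.  5.] 0.0
[547.4  51.5  50. ]
S hole 751.0 [310.7 208.8] [28.9 47.9] 79.7
[501.4  -2.8  50. ]
T out 1783.0 [297.5 197. ] [44. 49.] 90.0
[547.3  52.5  50. ]
T hole 66.5 [297.8 196.3] [8.5 9.2] 45.0
[549.4  51.7  50. ]
```

View pics/m1.png

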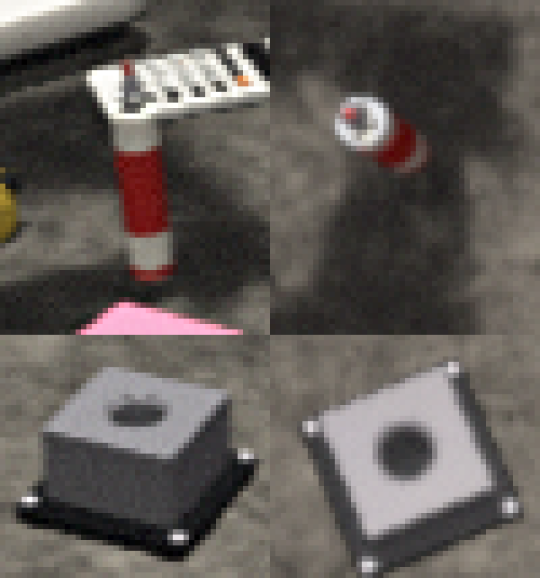

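The crops show the marker's shoulder disc in the top view at about (216.8,217.7), the grey hole at (297.8,196.3) in the top view, and the hole in the scene view at (311,194.5). Both views agree on the hole.

```bash
cat >> h.py <<'E'
def delta(p,yaw=None):
    """units of shift (and turn) from the present pose to p with tool y along world x"""
    o=get_obs();r=R.from_rotvec(o['orientation']); t=R.from_matrix(np.array([[0,1,0],[1,0,0],[0,0,-1]]))
    print('from',np.round(o['ee_pos'],1),'d',(r.inv().apply(np.array(p)-o['ee_pos'])/300).round(4),'turn',((r.inv()*t).as_rotvec()/1.5).round(4))
E
python3 - <<'E'
from h import *
T=snap('top');S=snap('scene')
hsv=cv2.cvtColor(T['pixels'],cv2.COLOR_RGB2HSV)[205:232,205:232]
m=cv2.inRange(hsv,(0,0,170),(180,60,255));p=cv2.findNonZero(m);c,r=cv2.minEnclosingCircle(p);c=np.array(c)+205
print(c,r,onz(T,*c,100).round(1),onz(T,216.8,217.7,100).round(1))
hs=cv2.cvtColor(S['pixels'],cv2.COLOR_RGB2HSV)
print('band side: scene band centroid, predicted',proj(S,[*onz(T,*c,100)[:2],50]),proj(S,[*onz(T,*c,100)[:2],0]))
p=onz(T,*c,100);delta([p[0],p[1],222])
E
```

```text
[216.35714245 217.0714283 ] 4.764979839324951 [476.9 261.7 100. ] [475.3 260.4 100. ]
band side: scene band centroid, predicted [246.63265022 175.69577287] [248.47161899 190.53592816]
from [262.6 567.  222.4] d [-1.076  -0.6231  0.0017] turn [-3.00e-04  2.00e-04  7.58e-01]
```

step_arm(deltas=[[[-1,-0.62,0],[0,0,0.758],0.4],[[-1,-0.62,0],[0,0,0.758],0.4],[[-1,-0.62,0],[0,0,0.758],0.4],[[-1,-0.62,0],[0,0,0.758],0.4],[[-1,-0.62,0],[0,0,0.758],0.4],[[-1,-0.62,0],[0,0,0.758],0.4],[[-1,-0.62,0],[0,0,0.758],0.4],[[-1,-0.62,0],[0,0,0.758],0.4],[[-1,-0.62,0],[0,0,0.758],0.4],[[-1,-0.62,0],[0,0,0.758],0.4],[[-1,-0.62,0],[0,0,0.758],0.4],[[-1,-0.62,0],[0,0,0.758],0.4],[[-1,-0.62,0],[0,0,0.758],0.4],[[-1,-0.62,0],[0,0,0.758],0.4]])

```text
t: 1.47
ee_pos: [456.0, 273.3, 222.7]
orientation: [-2.218, -2.225, 0.0]
ft_force: [0.7, 0.3, 0.2]
width: 61.4
grasp_force: 0.0
```

Run:
```python
from h import *
delta([476,261,160]); print(get_obs()['qpos'],get_obs()['orientation'])
```

```text
from [456.  273.3 222.7] d [-0.0413  0.0665  0.2088] turn [-0.0001 -0.      0.0021]
[5.17524815e-01 2.86752338e-01 1.83589506e+00 1.26032258e-04
 1.01901121e+00 5.14338455e-01] [-2.21788756e+00 -2.22481883e+00  5.49844523e-05]
```

step_arm(deltas=[[[-0.041,0.067,0.1],[0,0,0],0.4],[[-0.041,0.067,0.2],[0,0,0],0.4],[[-0.041,0.067,0.2],[0,0,0],0.4],[[-0.041,0.067,0.547],[0,0,0],0.4],[[-0.041,0.067,0.547],[0,0,0],0.4],[[-0.041,0.067,0.547],[0,0,0],0.4],[[-0.041,0.067,0.547],[0,0,0],0.4],[[-0.041,0.067,0.547],[0,0,0],0.4],[[-0.041,0.067,0.547],[0,0,0],0.4]])

```text
t: 2.22
ee_pos: [477.7, 261.1, 60.4]
orientation: [2.22, 2.222, 0.003]
ft_force: [0.5, -0.6, -0.1]
width: 61.9
grasp_force: 0.0
```

Run:
```python
from h import *
delta([476,261,58])
S=snap('scene');T=snap('top')
def crop(im,x,y,w,h,k): return cv2.resize(im['pixels'][y:y+h,x:x+w,::-1],None,fx=k,fy=k,interpolation=cv2.INTER_CUBIC)
cv2.imwrite('pics/m2.png',np.hstack([crop(S,200,120,100,100,4),crop(T,170,170,100,100,4)]))
```

```text
from [477.7 261.1  60.4] d [-0.0002 -0.0057  0.0081] turn [ 0.0013 -0.0007  0.0007]
```

View pics/m2.png

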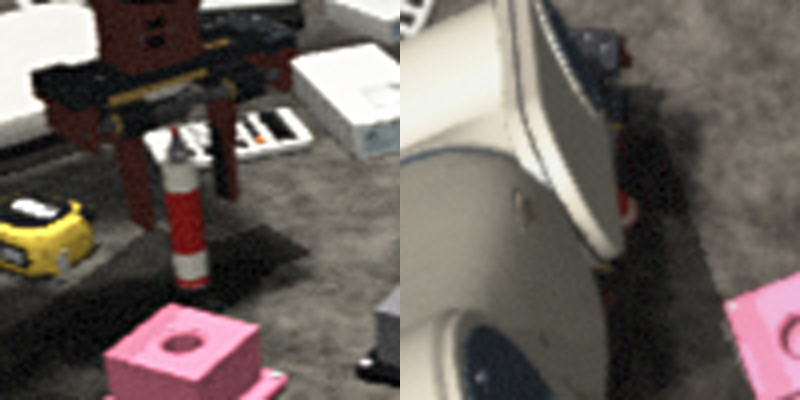

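The scene crop shows the marker upright between the open fingers, at about crop (185,220). Closing the gripper and lifting.

step_arm(deltas=[[[0,0,0.005],[0,0,0],-1],[[0,0,0.005],[0,0,0],-1],[[0,0,0.005],[0,0,0],-1],[[0,0,0.005],[0,0,0],-1],[[0,0,0.005],[0,0,0],-1],[[0,0,0.005],[0,0,0],-1],[[0,0,0.005],[0,0,0],-1],[[0,0,0.005],[0,0,0],-1],[[0,0,0.005],[0,0,0],-1],[[0,0,0.005],[0,0,0],-1],[[0,0,-0.1],[0,0,0],-1],[[0,0,-0.2],[0,0,0],-1],[[0,0,-0.3],[0,0,0],-1],[[0,0,-0.3],[0,0,0],-1],[[0,0,-0.3],[0,0,0],-1]])

```text
t: 3.57
ee_pos: [477.7, 260.4, 150.0]
orientation: [2.221, 2.221, 0.005]
ft_force: [-0.4, -0.3, -1.4]
width: 23.8
grasp_force: 30.0
```

Run:
```python
from h import *
o=get_obs();delta([548.4,51.6,150])
S=snap('scene')
def crop(im,x,y,w,h,k): return cv2.resize(im['pixels'][y:y+h,x:x+w,::-1],None,fx=k,fy=k,interpolation=cv2.INTER_CUBIC)
hs=cv2.cvtColor(S['pixels'],cv2.COLOR_RGB2HSV)
m=cv2.inRange(hs,(0,140,60),(6,255,255))|cv2.inRange(hs,(174,140,60),(180,255,255))
k,l,s,c=cv2.connectedComponentsWithStats(m)
print([(s[i].tolist(),c[i].round(1).tolist()) for i in range(1,k) if s[i,4]>15 and s[i,0]<330])
cv2.imwrite('pics/m3.png',crop(S,200,80,100,130,4))
```

```text
from [477.7 260.4 150. ] d [-6.961e-01  2.356e-01 -6.000e-04] turn [ 0.0021 -0.0011 -0.    ]
[([239, 137, 8, 17, 112], [242.8, 145.7]), ([119, 145, 11, 5, 27], [124.3, 147.1])]
```

View pics/m3.png

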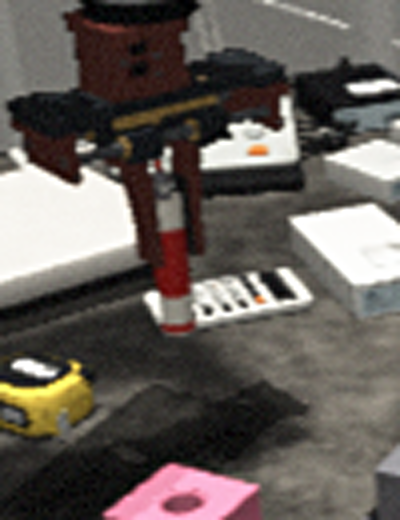

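The marker is held upright, with its tail at about crop (178,330) and the tip clear of the palm. Carrying it above the hole.

step_arm(deltas=[[[-0.1,0.034,0],[0,0,0],-1],[[-0.2,0.068,0],[0,0,0],-1],[[-0.3,0.102,0],[0,0,0],-1],[[-0.4,0.136,0],[0,0,0],-1],[[-0.5,0.17,0],[0,0,0],-1],[[-0.6,0.204,0],[0,0,0],-1],[[-0.696,0.236,0],[0,0,0],-1],[[-0.696,0.236,0.04],[0,0,0],-1],[[-0.696,0.236,0.08],[0,0,0],-1],[[-0.696,0.236,0.08],[0,0,0],-1],[[-0.696,0.236,0.08],[0,0,0],-1],[[-0.696,0.236,0.08],[0,0,0],-1]])

```text
t: 4.62
ee_pos: [546.8, 52.2, 123.9]
orientation: [-2.219, -2.222, 0.002]
ft_force: [0.4, -0.4, -0.8]
width: 23.8
grasp_force: 30.0
```

Run:
```python
from h import *
o=get_obs();delta([548.4,51.6,120])
S=snap('scene');e=np.array(o['ee_pos'])
print('hole proj',proj(S,[548.4,51.6,50]),'tail if centred',proj(S,[e[0],e[1],e[2]-59]),'shift per mm y',proj(S,[e[0],e[1]+1,e[2]-59])-proj(S,[e[0],e[1],e[2]-59]))
hs=cv2.cvtColor(S['pixels'],cv2.COLOR_RGB2HSV)
m=cv2.inRange(hs,(0,140,60),(6,255,255))|cv2.inRange(hs,(174,140,60),(180,255,255))
k,l,s,c=cv2.connectedComponentsWithStats(m)
print([(s[i].tolist(),c[i].round(2).tolist()) for i in range(1,k) if s[i,4]>8 and 270<s[i,0]<350])
for v in (-45,-30,-20,-10): print(v,proj(S,[e[0],e[1],e[2]+v]).round(1))
cv2.imwrite('pics/m4.png',cv2.resize(S['pixels'][120:220,270:350,::-1],None,fx=6,fy=6,interpolation=cv2.INTER_CUBIC))
```

```text
from [546.8  52.2 123.9] d [-0.002   0.0053  0.0128] turn [-0.0012  0.      0.001 ]
hole proj [311.28212518 194.35533047] tail if centred [310.54047566 189.63925542] shift per mm y [-0.24024565 -0.13831176]
[([288, 106, 17, 7, 25], [296.96, 109.16]), ([305, 163, 9, 18, 122], [309.67, 172.4]), ([306, 187, 8, 3, 15], [309.73, 188.33]), ([343, 348, 85, 52, 1962], [381.11, 376.63])]
-45 [310.4 185. ]
-30 [310.3 180. ]
-20 [310.2 176.6]
-10 [310.1 173.2]
```

View pics/m4.png

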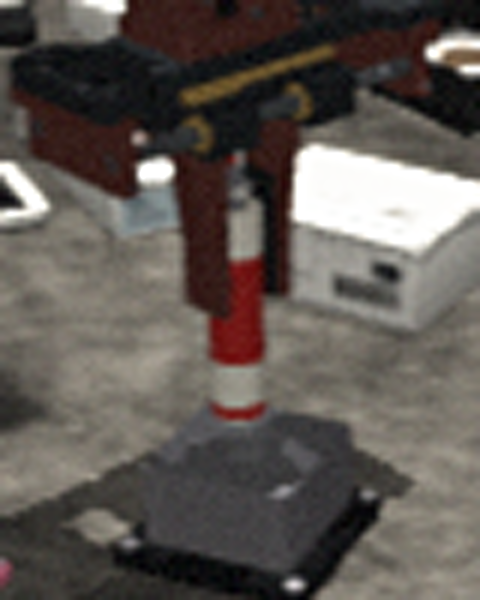

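The tail is centred at about crop (237,415), roughly over the hole (px ≈309.6 against 311.1). A small shift is needed, mostly +x with a little -y. Then I'll lower partway and look at the force.

step_arm(deltas=[[[-0.007,0.005,0],[0,0,0],-1],[[-0.007,0.005,0],[0,0,0],-1],[[-0.007,0.005,0],[0,0,0],-1],[[-0.007,0.005,0.02],[0,0,0],-1],[[-0.007,0.005,0.04],[0,0,0],-1],[[-0.007,0.005,0.06],[0,0,0],-1],[[-0.007,0.005,0.075],[0,0,0],-1],[[-0.007,0.005,0.09],[0,0,0],-1],[[-0.007,0.005,0.09],[0,0,0],-1],[[-0.007,0.005,0.09],[0,0,0],-1]])

```text
t: 5.5
ee_pos: [549.1, 49.2, 97.1]
orientation: [-2.221, -2.221, 0.0]
ft_force: [1.5, 2.9, -2.7]
width: 23.1
grasp_force: 30.0
```

Inside the hole, with a slight side force (+y). Easing +1 mm in y and going on down.

step_arm(deltas=[[[0.004,0,0],[0,0,0],-1],[[0.004,0,0.02],[0,0,0],-1],[[0.004,0,0.04],[0,0,0],-1],[[0.004,0,0.06],[0,0,0],-1],[[0.004,0,0.075],[0,0,0],-1],[[0.004,0,0.085],[0,0,0],-1],[[0.004,0,0.085],[0,0,0],-1],[[0.004,0,0.085],[0,0,0],-1]])

```text
t: 6.17
ee_pos: [548.9, 50.2, 71.8]
orientation: [-2.221, -2.221, 0.001]
ft_force: [0.4, -0.8, -0.2]
width: 23.8
grasp_force: 30.0
```

step_arm(deltas=[[[0,0,0.004],[0,0,0],-1],[[0,0,0.008],[0,0,0],-1],[[0,0,0.01],[0,0,0],-1],[[0,0,0.01],[0,0,0],-1]])

```text
t: 6.5
ee_pos: [548.9, 50.2, 69.0]
orientation: [-2.221, -2.221, 0.0]
ft_force: [-0.7, -0.1, -0.8]
width: 23.6
grasp_force: 30.0
```

step_arm(deltas=[[[0,0,0.004],[0,0,0],-1],[[0,0,0.008],[0,0,0],-1],[[0,0,0.008],[0,0,0],-1]])

```text
t: 6.75
ee_pos: [549.3, 50.3, 67.1]
orientation: [2.221, 2.221, 0.0]
ft_force: [-0.6, -0.1, 3.9]
width: 23.5
grasp_force: 30.0
```

Floor contact (Fz about +4 N). Releasing, then backing straight up clear of the tip.

step_arm(deltas=[[[0,0,0],[0,0,0],0.3],[[0,0,0],[0,0,0],0.3],[[0,0,0],[0,0,0],0.3],[[0,0,0],[0,0,0],0.3],[[0,0,0],[0,0,0],0.3],[[0,0,0],[0,0,0],0.3],[[0,0,-0.1],[0,0,0],0.3],[[0,0,-0.2],[0,0,0],0.3],[[0,0,-0.4],[0,0,0],0.3],[[0,0,-0.4],[0,0,0],0.3],[[0,0,-0.4],[0,0,0],0.3],[[-0.4,0,-0.4],[0,0,0],0.3],[[-0.6,0,-0.4],[0,0,0],0.3],[[-0.8,-0.1,-0.4],[0,0,0],0.3],[[-1,-0.25,-0.4],[0,0,0],0.3],[[-1,-0.25,-0.4],[0,0,0],0.3],[[-1,-0.25,-0.4],[0,0,0],0.3],[[-1,-0.25,-0.4],[0,0,0],0.3],[[-1,-0.25,-0.4],[0,0,0],0.3],[[-1,-0.25,-0.4],[0,0,0],0.3]])

```text
t: 8.42
ee_pos: [472.1, -253.0, 185.5]
orientation: [-2.226, -2.216, 0.002]
ft_force: [-0.2, 0.5, -0.2]
width: 56.8
grasp_force: 0.0
```

Run:
```python
from h import *
delta([469.5,-287,90])
S=snap('scene');T=snap('top')
def crop(im,x,y,w,h,k): return cv2.resize(im['pixels'][y:y+h,x:x+w,::-1],None,fx=k,fy=k,interpolation=cv2.INTER_CUBIC)
print(proj(T,[548.9,50.2,110]),proj(S,[548.9,50.2,110]),proj(T,[548.9,50.2,137]),proj(S,[548.9,50.2,137]))
cv2.imwrite('pics/m5.png',np.hstack([crop(S,270,130,80,100,5),crop(T,260,150,80,100,5)]))
```

```text
from [ 472.1 -253.   185.5] d [-0.1133 -0.0076  0.3184] turn [-0.001   0.     -0.0029]
[296.8728684  191.77187724] [311.21363457 174.50347616] [296.16464277 189.49764258] [310.95622187 165.10397485]
```

View pics/m5.png

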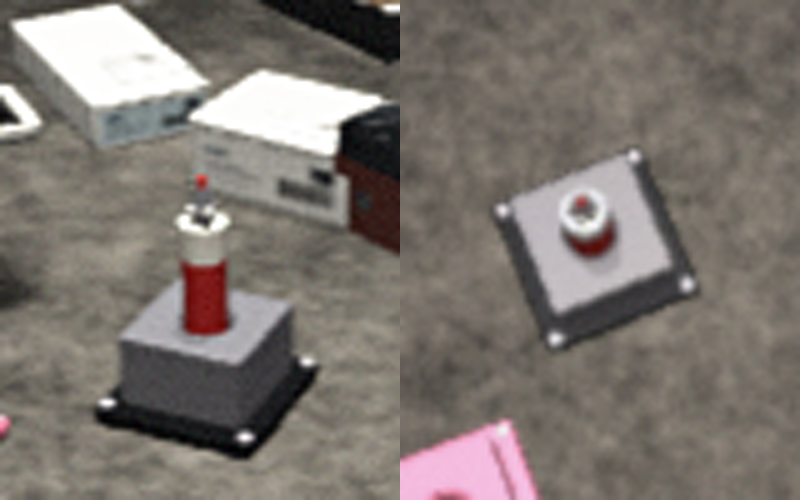

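The marker stands upright in the grey stand. Its shoulder is at crop (203,222) in the scene view and (586,214) in the top view, which puts it at about (548,50.5). Next I'll refine the red cap position.

Run:
```python
from h import *
T=snap('top');S=snap('scene')
print(onz(T,420,228,44).round(1))
for im,n,(u0,u1,v0,v1) in((T,'T',(400,440,210,245)),(S,'S',(370,405,255,305))):
    hs=cv2.cvtColor(im['pixels'],cv2.COLOR_RGB2HSV)[v0:v1,u0:u1]
    m=cv2.inRange(hs,(0,130,30),(8,255,255))|cv2.inRange(hs,(172,130,30),(180,255,255))
    k,l,s,c=cv2.connectedComponentsWithStats(m)
    print(n,[(s[i].tolist(),(c[i]+(u0,v0)).round(1).tolist()) for i in range(1,k) if s[i,4]>20])
for p in([470,-289],[468,-287]): print([proj(T,[*p,z]).round(1).tolist() for z in(0,44)],[proj(S,[*p,z]).round(1).tolist() for z in(0,22,44)])
delta([470,-289,8])
```

```text
[ 469.6 -289.7   44. ]
T []
S [([10, 15, 16, 24, 318], [387.2, 281.3])]
[[416.6, 230.0], [419.7, 227.8]] [[388.5, 290.6], [389.4, 282.6], [390.3, 274.4]]
[[415.9, 230.6], [419.0, 228.5]] [[387.1, 290.5], [388.0, 282.5], [388.8, 274.3]]
from [ 474.  -248.7  186. ] d [-0.135  -0.013   0.5931] turn [-0.0007 -0.0006  0.0004]
```

step_arm(deltas=[[[-0.13,-0.018,0.1],[0,0,0],0.3],[[-0.13,-0.018,0.2],[0,0,0],0.3],[[-0.13,-0.018,0.3],[0,0,0],0.3],[[-0.13,-0.018,0.3],[0,0,0],0.3],[[-0.13,-0.018,0.4],[0,0,0],0.3],[[-0.13,-0.018,0.5],[0,0,0],0.3],[[-0.13,-0.018,0.57],[0,0,0],0.3],[[-0.13,-0.018,0.57],[0,0,0],0.3],[[-0.13,-0.018,0.57],[0,0,0],0.3],[[-0.13,-0.018,0.57],[0,0,0],0.3]])

```text
t: 9.45
ee_pos: [470.1, -288.6, 17.4]
orientation: [2.219, 2.222, 0.001]
ft_force: [-0.2, 0.2, 0.1]
width: 57.0
grasp_force: 0.0
```

Run:
```python
from h import *
S=snap('scene');e=get_obs()['ee_pos'];print(e)
cv2.imwrite('pics/m6.png',cv2.resize(S['pixels'][220:310,330:430,::-1],None,fx=5,fy=5,interpolation=cv2.INTER_CUBIC))
```

```text
[ 470.18054751 -288.94934867   17.65785635]
```

View pics/m6.png

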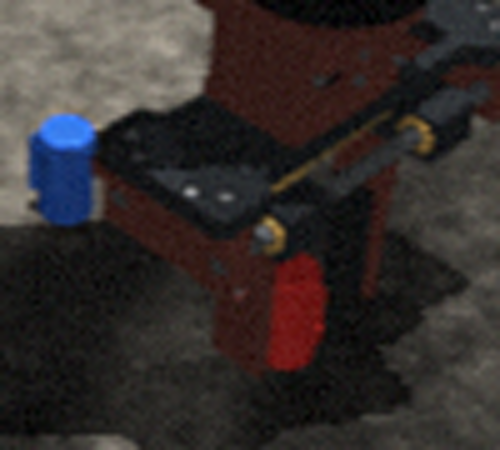

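The crop shows the red cap between the fingers at about (297,312), with the blue cap clear at (65,168). I'll lower, squeeze once in x to centre it, reopen, turn 90° and grip along y.

step_arm(deltas=[[[0,0,0.02],[0,0,0],0.3],[[0,0,0.03],[0,0,0],0.3],[[0,0,0.03],[0,0,0],-0.2],[[0,0,0.03],[0,0,0],-1],[[0,0,0.03],[0,0,0],-1],[[0,0,0.03],[0,0,0],-1],[[0,0,0.03],[0,0,0],-1],[[0,0,0.03],[0,0,0],-1],[[0,0,0.03],[0,0,0],-1]])

```text
t: 10.25
ee_pos: [468.7, -288.8, 6.7]
orientation: [2.221, 2.221, -0.0]
ft_force: [0.6, 0.3, 1.4]
width: 24.6
grasp_force: 30.0
```

step_arm(deltas=[[[0,0,0],[0,0,0],0.3],[[0,0,0],[0,0,0],0.3],[[0,0,0],[0,0,0],0.3],[[0,0,0],[0,0,0],0.3],[[0,0,0],[0,0,0],0.3],[[0,0,0],[0,0,1],0.3],[[0,0,0],[0,0,1],0.3],[[0,0,0],[0,0,1],0.3],[[0,0,0],[0,0,1],0.3],[[0,0,0],[0,0,1],0.3],[[0,0,0],[0,0,1],0.3],[[0,0,0],[0,0,1],0.3],[[0,0,0],[0,0,1],0.3],[[0,0,0],[0,0,1],0.3],[[0,0,0],[0,0,1],0.3],[[0,0,0],[0,0,1],0.3],[[0,0,0],[0,0,1],0.3],[[0,0,0],[0,0,1],0.3],[[0,0,0],[0,0,1],0.3]])

```text
t: 11.83
ee_pos: [468.7, -288.8, 6.7]
orientation: [-3.139, -0.117, 0.0]
ft_force: [-0.2, 0.1, -0.1]
width: 56.9
grasp_force: 0.0
```

step_arm(deltas=[[[0,0,0],[0,0,0.05],0.3],[[0,0,0],[0,0,0.05],-1],[[0,0,0],[0,0,0.05],-1],[[0,0,0],[0,0,0.05],-1],[[0,0,0],[0,0,0.05],-1],[[0,0,0],[0,0,0.05],-1],[[0,0,0],[0,0,0.05],-1],[[0,0,0],[0,0,0.05],-1],[[0,0,0],[0,0,0.05],-1],[[0,0,-0.1],[0,0,0.05],-1],[[0,0,-0.2],[0,0,0.05],-1],[[0,0,-0.3],[0,0,0.05],-1],[[0,0,-0.4],[0,0,0.05],-1],[[0,0,-0.5],[0,0,0.05],-1],[[0,0,-0.55],[0,0,0.05],-1],[[0,0,-0.55],[0,0,0.05],-1]])

```text
t: 13.17
ee_pos: [470.7, -290.0, 175.5]
orientation: [3.138, -0.006, 0.009]
ft_force: [1.5, 0.1, -0.0]
width: 25.2
grasp_force: 30.0
```

Run:
```python
from h import *
o=get_obs();r=R.from_rotvec(o['orientation']);e=np.array(o['ee_pos']);print(e,o['width'],o['grasp_force'],r.as_matrix().round(3).tolist())
print((r.inv().apply(np.array([548.5,50.5,172])-e)/300).round(4))
```

```text
[ 470.65262429 -290.02930786  175.49108197] 25.24417170122373 29.999932763166726 [[1.0, -0.004, 0.006], [-0.004, -1.0, -0.004], [0.006, 0.004, -1.0]]
[ 0.2549 -1.1362  0.0089]
```

step_arm(deltas=[[[0.02,-0.1,0],[0,0,0],-1],[[0.04,-0.2,0],[0,0,0],-1],[[0.07,-0.3,0],[0,0,0],-1],[[0.1,-0.4,0],[0,0,0],-1],[[0.13,-0.5,0],[0,0,0],-1],[[0.16,-0.6,0],[0,0,0],-1],[[0.19,-0.7,0],[0,0,0],-1],[[0.22,-0.8,0],[0,0,0],-1],[[0.25,-0.9,0],[0,0,0],-1],[[0.25,-1,0],[0,0,0],-1],[[0.25,-1,0],[0,0,0],-1],[[0.25,-1,0],[0,0,0],-1],[[0.25,-1,0],[0,0,0],-1]])

```text
t: 14.25
ee_pos: [544.3, 10.6, 170.7]
orientation: [3.141, -0.005, -0.003]
ft_force: [-0.4, 0.1, 0.1]
width: 24.9
grasp_force: 30.0
```

Run:
```python
from h import *
o=get_obs();r=R.from_rotvec(o['orientation']);e=np.array(o['ee_pos']);print(e)
print((r.inv().apply(np.array([548.5,50.5,160])-e)/300).round(4))
```

```text
[544.28331033  10.64180279 170.72838606]
[ 0.0137 -0.1329  0.0357]
```

step_arm(deltas=[[[0.014,-0.07,0],[0,0,0],-1],[[0.014,-0.133,0],[0,0,0],-1],[[0.014,-0.133,0.015],[0,0,0],-1],[[0.014,-0.133,0.015],[0,0,0],-1],[[0.014,-0.133,0.015],[0,0,0],-1],[[0.014,-0.133,0.015],[0,0,0],-1]])

```text
t: 14.75
ee_pos: [549.0, 49.5, 166.9]
orientation: [3.141, -0.009, -0.001]
ft_force: [-0.3, 0.3, 0.2]
width: 24.7
grasp_force: 30.0
```

Run:
```python
from h import *
o=get_obs();e=np.array(o['ee_pos']);S=snap('scene');T=snap('top')
print(e,o['orientation'],o['width'],'cap axis',proj(S,e+[0,0,-6.7]).round(1),proj(S,e+[0,0,15]).round(1))
def crop(im,x,y,w,h,k): return cv2.resize(im['pixels'][y:y+h,x:x+w,::-1],None,fx=k,fy=k,interpolation=cv2.INTER_CUBIC)
cv2.imwrite('pics/m7.png',crop(S,280,120,60,90,6.5))
hs=cv2.cvtColor(S['pixels'],cv2.COLOR_RGB2HSV)
m=cv2.inRange(hs,(0,140,60),(6,255,255))|cv2.inRange(hs,(174,140,60),(180,255,255))
k,l,s,c=cv2.connectedComponentsWithStats(m)
print([(s[i].tolist(),c[i].round(2).tolist()) for i in range(1,k) if s[i,4]>5 and 280<s[i,0]<340 and s[i,1]<240])
```

```text
[549.04948321  49.48299545 166.89077873] [ 3.14127248e+00 -8.63806500e-03 -1.07545930e-03] 24.7340468641858 cap axis [311.  156.9] [310.7 148.9]
[([305, 139, 10, 20, 109], [308.18, 148.66]), ([307, 183, 9, 14, 111], [310.59, 189.77])]
```

View pics/m7.png

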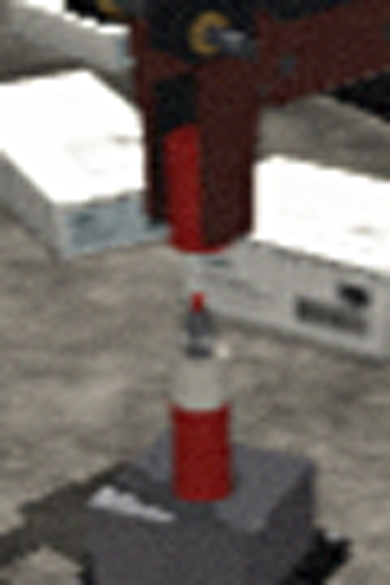

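The crop shows the cap's mouth centred at about (200,245), the nib at (199,300) and the barrel at (202,450), so they line up. Descending over the nib while watching the force.

step_arm(deltas=[[[0,-0.002,0.03],[0,0,0],-1],[[0,-0.002,0.06],[0,0,0],-1],[[0,-0.002,0.09],[0,0,0],-1],[[0,-0.002,0.105],[0,0,0],-1],[[0,-0.002,0.105],[0,0,0],-1],[[0,-0.002,0.105],[0,0,0],-1]])

```text
t: 15.35
ee_pos: [549.0, 51.4, 135.0]
orientation: [3.141, -0.006, -0.002]
ft_force: [-0.0, 0.4, -0.8]
width: 24.5
grasp_force: 30.0
```

Mouth is past the nib (z about 128) with no contact. Continuing slowly.

step_arm(deltas=[[[0,0.002,0.008],[0,0,0],-1],[[0,0.002,0.016],[0,0,0],-1],[[0,0.002,0.024],[0,0,0],-1],[[0,0.002,0.028],[0,0,0],-1],[[0,0.002,0.028],[0,0,0],-1]])

```text
t: 15.77
ee_pos: [549.2, 50.8, 127.0]
orientation: [3.142, -0.007, -0.001]
ft_force: [0.3, -0.8, -0.8]
width: 24.8
grasp_force: 30.0
```

step_arm(deltas=[[[0,0,0.005],[0,0,0],-1],[[0,0,0.01],[0,0,0],-1],[[0,0,0.015],[0,0,0],-1],[[0,0,0.015],[0,0,0],-1]])

```text
t: 16.1
ee_pos: [549.8, 50.9, 123.1]
orientation: [-3.141, 0.007, -0.002]
ft_force: [0.2, 0.3, 1.8]
width: 25.0
grasp_force: 30.0
```

step_arm(deltas=[[[0,0,0.004],[0,0,0],-1],[[0,0,0.008],[0,0,0],-1],[[0,0,0.01],[0,0,0],-1],[[0,0,0.01],[0,0,0],-1]])

```text
t: 16.43
ee_pos: [549.3, 50.8, 119.7]
orientation: [3.142, -0.007, 0.0]
ft_force: [0.1, -0.2, -1.8]
width: 24.9
grasp_force: 30.0
```

The force rose and then dropped, so that is probably the click. Pressing on to the hard stop.

step_arm(deltas=[[[0,0,0.004],[0,0,0],-1],[[0,0,0.008],[0,0,0],-1],[[0,0,0.01],[0,0,0],-1],[[0,0,0.01],[0,0,0],-1]])

```text
t: 16.77
ee_pos: [549.6, 50.9, 116.9]
orientation: [-3.141, 0.007, -0.001]
ft_force: [-0.6, 0.1, 1.8]
width: 25.0
grasp_force: 30.0
```

step_arm(deltas=[[[0,0,0.003],[0,0,0],-1],[[0,0,0.005],[0,0,0],-1],[[0,0,0.005],[0,0,0],-1]])

```text
t: 17.02
ee_pos: [550.6, 51.1, 116.7]
orientation: [-3.141, 0.007, -0.004]
ft_force: [-0.7, 1.1, 13.9]
width: 25.2
grasp_force: 30.0
```

The hard stop is at the expected home height (TCP 116.7) with about 14 N. Holding briefly to check that it lasts.

step_arm(deltas=[[[0,0,0.001],[0,0,0],-1],[[0,0,0.001],[0,0,0],-1],[[0,0,0.001],[0,0,0],-1],[[0,0,0.001],[0,0,0],-1],[[0,0,0.001],[0,0,0],-1],[[0,0,0.001],[0,0,0],-1]])

```text
t: 17.52
ee_pos: [550.7, 51.1, 116.6]
orientation: [-3.141, 0.007, -0.005]
ft_force: [-0.8, 1.2, 15.0]
width: 24.8
grasp_force: 30.0
```

Run:
```python
from h import *
o=get_obs();e=np.array(o['ee_pos']);S=snap('scene');print(e,o['ft_force'])
print('mouth',proj(S,[549,51,110]),'table-blue',end=' ')
hs=cv2.cvtColor(S['pixels'],cv2.COLOR_RGB2HSV);m=cv2.inRange(hs,(100,140,50),(130,255,255))[230:280,320:365];M=cv2.moments(m);print(M['m10']/M['m00']+320,M['m01']/M['m00']+230)
cv2.imwrite('pics/m8.png',cv2.resize(S['pixels'][130:220,280:340,::-1],None,fx=6.5,fy=6.5,interpolation=cv2.INTER_CUBIC))
```

```text
[550.72787581  51.14477329 116.64673677] [-0.84454849  1.1693199  14.96654408]
mouth [311.04628467 174.38619533] table-blue 342.08583690987126 253.1587982832618
```

View pics/m8.png

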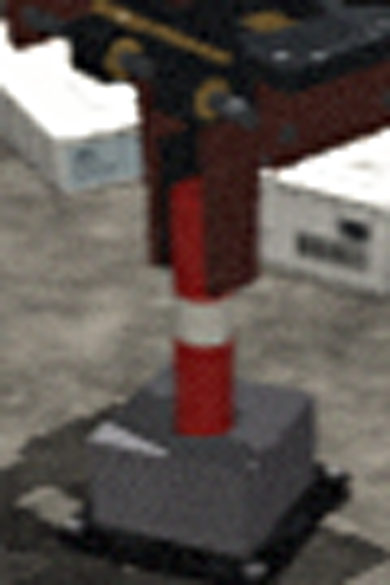

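The crop shows the cap's rim resting directly on the white end of the barrel at about (203,300). The stack is straight, the blue cap hasn't moved (342.1,253.2), and the push is steady at 15 N. Handing in.

```bash
python3 -c "
from workcell import *
print(close_job())"
```

```text
the job is handed in; nothing more can be done
None
```

I handed the job in at about 17.6 s of the allowed 70 s: the marker stands tail-down in the grey stand, the red cap is home on its shoulder and still gripped with about 15 N of downward push, and the blue cap is unmoved; the hand-in returned no verdict.

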